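Set the spreader knife to 8 mm with a ceramic gauge blade

TASK

The knife of the resin spreader has to be set 8 mm above its bed for the next pour. Raise the knife (black handle) if it stands too low for the gauge, slide the 8 mm ceramic gauge blade (blue band) flat along the bed from the front until its black line is under the knife, bring the knife down until it just rests on the gauge, then draw the gauge out without shifting the knife and lay it back flat on the small stained mixing board, clear of the yellow-banded gauge. The ceramic is brittle and the knife edge finely ground, so grip the gauge lightly, let the knife touch it softly, and leave everything else where it is.

Things in the scene. Friction and masses are not known exactly. Their poses are not given: they have to be found in the camera images.
- spreader: Knife spreader, fixed: aluminium bed 150 x 120 x 12 mm (x, y, z) with two posts 12 x 10 mm, 70 mm high above the bed, at x = +25, y = +-50 mm (thumbscrews out to y = +-66). Origin: centre of the bed's underside; bed top at z = +12. +x runs from the open front, where the gauge goes in, to the back. The knife stands across the bed at x = +25. It is on the left or right half, yaw within 0.3 rad.
- knife_height (a joint): Height of the knife edge above the bed's top, in m (0 = edge on the bed, at most 0.030; it starts anywhere from 0.002 to 0.024, so it may have to be raised first). The carriage slides straight up and down between the posts and stays where it is left: about 3 N of guide friction, 0.16 kg.
- knife_grip (a point): Centre of the knife's black handle bar: 14 mm thick along the spreader's x, 44 long along its y, 22 high, rounded; 50 mm above the knife edge. Pinch it from above across its 14 mm. The grey holder under it is 12 mm thick, from 18 to 40 mm above the edge.
- knife: The steel knife in its sliding carriage: blade 80 mm long along the spreader's y, its edge 2.5 mm thick, the blade above it 4 mm. Origin: middle of its lower edge, axes as the spreader's.
- gauge_8: 8 mm gauge: loose white ceramic blade 120 x 24 x 8 mm (x, y, z), about 90 g, blue band round its rear (-x) end. Origin: centre of its underside; +x points to the bare tip (x = +60) that goes under the knife. Lies on the mixing board, tip away from the robot. Take it across its width. Brittle: chips if gripped with over 22 N a finger or pressed by the knife with over 20 N.
- gauge_8_line (a point): Middle of the black line across the top of the 8 mm gauge, 30 mm behind its tip (gauge x = +30, z = +8 mm).
- gauge_5: The 5 mm gauge, not used here: as the other, but 5 mm thick with a yellow band. It lies beside the 8 mm gauge, about 56 mm from centre to centre.
- mixing_board: Small stained plywood mixing board, fixed, 104 x 122 x 6 mm (x, y, z); its -y axis points roughly away from the robot. Origin: centre of its underside, top at z = +6. The gauges lie on it lengthwise along its y, at about x = +28 and -28 mm. It and the spreader stand on the grey pouring board, 285 x 405 mm, top at world z = 22 mm.
- dropper: Amber dropper bottle, 42 mm across, 118 mm high, standing behind the mixing board; origin at the centre of its underside. Leave it alone.
- lid_a: White jar lid, 42 mm across, 9 mm high, lying behind the spreader; origin at the centre of its underside. Leave it alone.
- lid_b: White jar lid, 42 mm across, 9 mm high, lying in front of the mixing board; origin at the centre of its underside. Leave it alone.
- jar: Amber pigment jar with a black lid, 61 mm across, 64 mm high, on the deck (z = 0) at its left edge; origin at the centre of its underside. Leave it alone.
- pen: Marker pen, 134 mm long along its y, 14 mm thick, lying on the deck (z = 0) in front of the pouring board; origin at the centre of its underside. Leave it alone.
- steel_tweezers: Steel tweezers, 126 mm long along their y, 5 mm high, lying on the deck at its left edge; origin at the centre of the underside. Leave them alone.
- brush: Flat brush, 186 mm long along its y, 24 mm wide, lying on the deck behind the pouring board; origin at the centre of its underside. Leave it alone.

How it is judged:
By the outcome, as a careful person would: the job done as asked, in the order asked, and still so for the second after the job is handed in, with the robot touching nothing.
It also fails if it takes over 72 s, if anything falls off the work surface, if the arm or the gripper's body presses on something with over 40 N, if the wrist force passes 120 N, or if a joint passes its speed limit or range.

ROBOT

A 6-joint arm with a two-finger parallel gripper is mounted at the origin on a cart in front of the work surface, level with it; the furniture and walls round the work are solid. World frame = base frame: x ahead of the robot, y to its left, z up, the work surface at z = 0. Lengths are in mm, angles in rad, forces in N, time in s.
With the tool pointing down it reaches from about 375 to 925 mm from the base axis. Payload 5.7 kg.
Tool frame: the origin (TCP) lies between the finger pads; the fingertips stand 17 mm ahead of it and the grasp point (between the pads) lies 2 mm behind it; z points along the fingers, y is the line along which they close (so a half turn about z gives the same grasp; the last joint's range is limited). The gripper opens to 88 mm and grips with 3 to 60 N. Pads are 20 mm wide; open, the fingers measure 115 mm over their backs; the gripper's body (75 mm by 178 mm) begins 61 mm behind the grasp point.
Start: joints at [-1.341, 0.359, 1.51, -0, 1.272, -0.115], TCP at [202.789, -564.66, 239.623] pointing down, gripper open.
Joint ranges: [-2.97, 2.97], [-1.01, 2.36], [0.21, 2.38], [-0.96, 4.11], [0.2, 2.71], [-2.98, 2.98]. Speed limits (rad/s): [2.39, 2.39, 3.14, 3.14, 3.14, 3.14].

INTERFACE

Orientations are given as [roll, pitch, yaw] about the fixed x, y, z axes, in that order (R = Rz(yaw) Ry(pitch) Rx(roll)).
In Python, from workcell import robot gives the robot as it stands.
- The arm moves only by the shell command python3 inch.py 'ROWS' [OPENING] [FORCE]. ROWS is a JSON object whose key "moves" holds a list of rows, 1 to 5 of them, each of 6 numbers: dx, dy, dz in mm, then a rotation vector rx, ry, rz in rad; each row is the pose to reach, as a shift and turn from the pose commanded when the command began, along the tool's axes at that moment; what a row does not reach only later rows make up. A row lasts 1/8 s, in which the tool goes at most 62.5 mm and 0.188 rad, less where a joint would pass 70% of its speed; a pose out of reach is approached as far as the arm can. OPENING is the finger opening in mm, set as the command begins (- or left out keeps the last). The fingers move at their own pace and stop on an object; FORCE is the grip in N (left out, the last holds). Time passes only in rows, so rows that do not move let the fingers close. It prints the time, the measured TCP pose, the force, the opening and the grip force at its end. Input that does not fit is refused with a message, and nothing moves.
- robot.get_obs(): the state, without advancing time (a new reading comes with each control period).
- robot.capture(name): name is "scene" or "top" or "wrist"; returns the picture (400x640x3 uint8, red, green, blue); there is no depth.
- robot.camera_model(name): a dict with "fx", "fy", "cx", "cy" (pixels), "k1" (the pictures are not rectified: a ray, as slopes to the right and down, at radius r is drawn at 1 + k1 r^2 times it, then the intrinsics apply), "eye" and "rotation" of the camera in the world. Camera axes: x right, y down, z forward; pixel columns grow to the right and rows downward; lengths in mm; the calibration is good to about 2 mm. A picture is of the moment at which its call begins: read the wrist's pose just before it. camera_model takes no time and is no camera call; for the wrist camera it gives the pose at the moment of the call.
- robot.close_job(): hands the job in; it is judged then, once.
The state is a dict: "time": time; "joints": joint angles; "joint_vel": joint speeds; "joint_efforts": joint torques, N m; "tcp_pos": TCP position; "tool_rot": TCP orientation; "force": force on the tool from outside, world axes, zero at the start; "ft_torque": the same for the moment, N m; "finger_gap": finger opening in mm; "gripper_force": force on a finger pad.
Only numpy, scipy, OpenCV 4.12 (cv2) and the standard library are available. Lean on these libraries where they do the work, as an engineer would, in place of code of your own. Each camera call takes 0.05 s, during which the arm holds its last target. There are 200 camera calls.

## Working session

There is one attempt and no reset: what is moved stays moved. The work goes in short steps, Python scripts to look and compute and a shell command to move; the robot and the scene stay as the last step left them, time stands still between calls to the robot, and variables do not carry over. Pictures are saved under pics/ and viewed, at most 10 in all, crops included, and the job is handed in when it is done.

```bash
ls; mkdir -p pics; python3 - <<'E'
from workcell import robot
import cv2
for n in ("scene","top"):
    im=robot.capture(n); cv2.imwrite(f"pics/{n}0.png",im[:,:,::-1])
    m=robot.camera_model(n); print(n,{k:(v.tolist() if hasattr(v,'tolist') else v) for k,v in m.items()})
o=robot.get_obs(); print(o)
E
```

```text
inch.py
pics
workcell.py
scene {'fx': 415.69199159893395, 'fy': 415.69199159893395, 'cx': 321.70942095374966, 'cy': 196.32824763003023, 'k1': -0.05029010256166583, 'eye': [-36.845883759437086, 593.2804988421843, 527.7994943928428], 'rotation': [-2.060031538233175, 0.016702595511824292, -2.4320041206906744]}
top {'fx': 444.7386266167877, 'fy': 444.7386266167877, 'cx': 316.7508598841049, 'cy': 201.78372991880354, 'k1': -0.1052987073521024, 'eye': [418.8323258604094, -8.983335362598654, 932.4048475673861], 'rotation': [-3.017981303023785, -0.03873628674891605, -1.594522594350725]}
{'time': 0.1, 'joints': array([-1.34110095e+00,  3.59433431e-01,  1.51130920e+00, -1.03559228e-05,
        1.27252615e+00, -1.15072103e-01]), 'joint_vel': array([-1.17344746e-05, -3.01834260e-03, -2.64754242e-03, -8.29927866e-04,
        1.20592070e-04,  1.96208825e-04]), 'joint_efforts': array([-7.06764313e-04, -5.16356099e+01, -2.71407384e+01,  6.76685153e-02,
        2.76127656e-02, -2.66795644e-05]), 'tcp_pos': array([ 202.65474689, -564.10432749,  238.89908204]), 'tool_rot': array([-3.13992647e+00, -1.82622374e-04,  3.44770380e-01]), 'force': array([ 0.61766774, -0.40345994, -1.05629427]), 'ft_torque': array([-0.03172631,  0.02486552,  0.00079864]), 'gripper_force': 0.0, 'finger_gap': 88.14017518158894}
```

View pics/scene0.png

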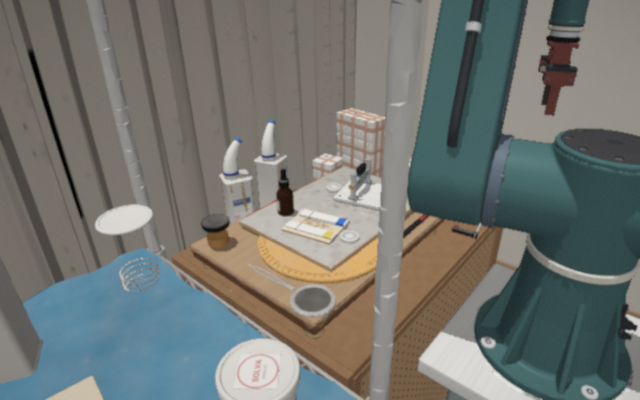

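View pics/top0.png

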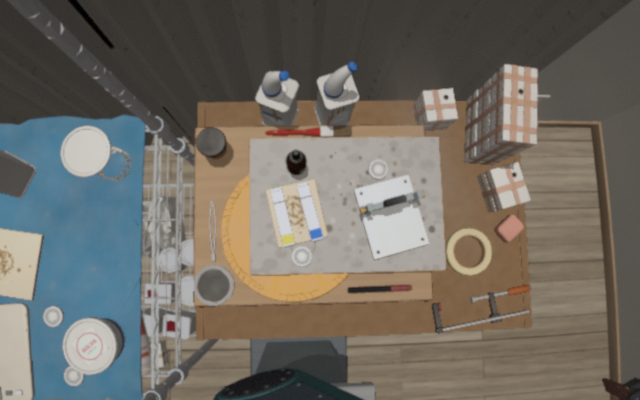

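The scene view shows the spreader at right rear around (358,185), with the gauges on the board near (318,225). In the top view, the blue band is at about (316,235), the yellow band at (287,240), the black knife handle at about (397,200) and the spreader bed centre near (392,217). The spreader's front faces the robot.

```bash
cat > h.py <<'E'
import numpy as np, cv2
from scipy.spatial.transform import Rotation as R
from workcell import robot
def rot(r): return R.from_euler('xyz',r).as_matrix()
def ray(m,uv):
    K=np.array([[m['fx'],0,m['cx']],[0,m['fy'],m['cy']],[0,0,1.]])
    p=cv2.undistortPoints(np.array(uv,float).reshape(-1,1,2),K,np.array([m['k1'],0,0,0,0.]),).reshape(-1,2)
    return np.c_[p,np.ones(len(p))]@rot(m['rotation']).T
def plane(m,uv,z):
    d=ray(m,uv); e=np.array(m['eye']); return e+d*((z-e[2])/d[:,2])[:,None]
def proj(m,P):
    q=(np.atleast_2d(P)-np.array(m['eye']))@rot(m['rotation']); s=q[:,:2]/q[:,2:]
    s=s*(1+m['k1']*(s**2).sum(1))[:,None]; return s*[m['fx'],m['fy']]+[m['cx'],m['cy']]
def shot(name,cam="wrist"):
    m=robot.camera_model(cam); im=robot.capture(cam)[:,:,::-1].copy(); cv2.imwrite(f"pics/{name}.png",im)
    np.save(f"pics/{name}.npy",m,allow_pickle=True); return m,im
def load(name): return np.load(f"pics/{name}.npy",allow_pickle=True).item(),cv2.imread(f"pics/{name}.png")
def hsv(im,lo,hi): return cv2.inRange(cv2.cvtColor(im,cv2.COLOR_BGR2HSV),lo,hi)
def blobs(mask,amin=20):
    c,_=cv2.findContours(mask,cv2.RETR_EXTERNAL,cv2.CHAIN_APPROX_NONE)
    return sorted([k for k in c if cv2.contourArea(k)>amin],key=cv2.contourArea,reverse=True)
def rel(p,yaw=None):
    "shift in tool axes to world TCP point p, from measured pose"
    o=robot.get_obs(); T=rot(o['tool_rot']); return T.T@(np.array(p)-o['tcp_pos'])
E
python3 - <<'E'
from h import *
m=robot.camera_model("top")
print(plane(m,[(316,235),(303,183),(287,240),(274,192),(296,212)],34).round())
print(plane(m,[(357,190),(408,177),(429,242),(373,257)],34).round())
print(plane(m,[(397,200)],90).round())
w=robot.camera_model("wrist");o=robot.get_obs();T=rot(o['tool_rot'])
print(w['fx'],T.T@(np.array(w['eye'])-o['tcp_pos']),T.T@rot(w['rotation']),T)
E
```

```text
[[462. -43.  34.]
 [569. -19.  34.]
 [453.  15.  34.]
 [551.  40.  34.]
 [510.  -4.  34.]]
[[ 552. -130.   34.]
 [ 578. -237.   34.]
 [ 442. -275.   34.]
 [ 415. -158.   34.]]
[[ 523. -199.   90.]]
322.0537787459064 [  74.24198299    0.80650561 -145.95923719] [[ 5.63245851e-04 -9.62191423e-01 -2.72373547e-01]
 [ 9.99998630e-01  1.17974745e-04  1.65115444e-03]
 [-1.55659344e-03 -2.72374104e-01  9.62190171e-01]] [[ 9.41153069e-01  3.37980396e-01 -3.91261640e-04]
 [ 3.37980573e-01 -9.41151675e-01  1.62985465e-03]
 [ 1.82622373e-04 -1.66618154e-03 -9.99998595e-01]]
```

```bash
python3 inch.py '{"moves": [[54,-41,0,0,0,0.03],[108,-82,0,0,0,0.06],[162,-123,0,0,0,0.09],[217,-164,0,0,0,0.12],[271,-205,0,0,0,0.14]]}'; python3 inch.py '{"moves": [[54,-41,0,0,0,0],[108,-82,0,0,0,0],[162,-122,0,0,0,0],[162,-122,0,0,0,0],[162,-122,0,0,0,0]]}'
python3 - <<'E'
from h import *
shot("w1")
E
```

```text
time: 0.72
tcp_pos: [374.3, -301.1, 239.5]
tool_rot: [-3.141, -0.0, 0.204]
force: [1.0, -0.6, -0.7]
finger_gap: 88.0
gripper_force: 0.0
time: 1.35
tcp_pos: [507.4, -150.1, 239.2]
tool_rot: [-3.141, 0.001, 0.207]
force: [1.1, -0.5, -0.8]
finger_gap: 87.7
gripper_force: 0.0
```

View pics/w1.png

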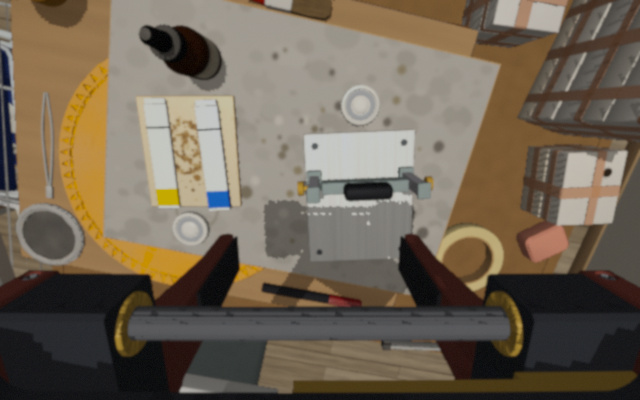

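The wrist view shows gauge 8 with its tip at about (205,103) and its blue band at (217,200), gauge 5 to its left, and the bed's back corners at (304,134) and (414,131). The knife handle is at (368,191) and lid_b at (190,228).

```bash
python3 - <<'E'
from h import *
m,im=load("w1")
print("eye",np.round(m['eye']))
H=cv2.cvtColor(im,cv2.COLOR_BGR2HSV)
for p in [(210,150),(217,200),(360,150),(205,120),(235,150),(340,145),(380,235),(368,191),(370,180),(228,170)]: print(p,H[p[1],p[0]],end=' ')
print()
g=hsv(im,(0,0,150),(180,40,255)); b=hsv(im,(100,120,60),(130,255,255)); k=hsv(im,(0,0,0),(180,255,45))
def roi(mask,x0,y0,x1,y1):
    z=np.zeros_like(mask); z[y0:y1,x0:x1]=mask[y0:y1,x0:x1]; return z
for nm,mk,box,z in [("g8",g,(192,90,242,215),36),("blue",b,(190,170,242,220),36),("bedback",g,(295,120,425,182),34),("handle",k,(335,175,400,206),90),("g5",g,(140,90,180,210),33)]:
    c=blobs(roi(mk,*box))[0]; r=cv2.minAreaRect(c); bx=cv2.boxPoints(r)
    print(nm,cv2.contourArea(c),r); P=plane(m,bx,z); print(P.round(1)[:,:2].tolist(),np.linalg.norm(P[1]-P[0]).round(1),np.linalg.norm(P[2]-P[1]).round(1))
    q=cv2.approxPolyDP(c,2,True)[:,0].tolist(); print(q)
E
```

```text
eye [ 580. -136.  385.]
(210, 150) [ 50   4 199] (217, 200) [106 223 182] (360, 150) [ 45   5 199] (205, 120) [ 70   4 199] (235, 150) [ 20  62 189] (340, 145) [ 45   5 199] (380, 235) [ 21  14 128] (368, 191) [135  12  42] (370, 180) [85 20 77] (228, 170) [ 20  60 182] 
g8 1292.0 ((212.93080139160156, 166.4461669921875), (75.04100799560547, 22.822389602661133), 82.87498474121094)
[[534.5, -13.8], [542.3, -37.0], [462.9, -57.5], [454.3, -32.9]] 24.5 82.0
[[219, 130], [198, 131], [207, 205], [207, 190], [226, 189]]
blue 286.0 ((218.13259887695312, 199.0193328857422), (15.08438491821289, 21.706798553466797), 86.98721313476562)
[[469.6, -31.9], [475.9, -55.4], [458.7, -58.6], [452.3, -34.7]] 24.4 17.5
[[228, 192], [208, 192], [209, 206], [229, 206]]
bedback 6499.5 ((359.5, 150.5), (60.99999237060547, 128.99996948242188), 90.0)
[[566.5, -113.6], [594.7, -247.2], [531.4, -266.5], [501.8, -125.9]] 136.6 66.2
[[295, 120], [295, 137], [299, 139], [295, 144], [295, 165], [300, 165], [303, 170], [300, 175], [295, 174], [295, 181], [302, 179], [308, 170], [320, 170], [322, 179], [397, 176], [39
[... 178 characters left out ...]
351, 127], [348, 124], [345, 126], [343, 120], [338, 120], [345, 126], [342, 132], [325, 126], [322, 133], [311, 133], [309, 129], [313, 124], [321, 125], [318, 120], [304, 120], [302, 124]]
handle 643.0 ((367.5406188964844, 190.55613708496094), (15.603848457336426, 47.0805778503418), 87.79740142822266)
[[521.3, -172.6], [532.0, -215.3], [517.5, -219.9], [506.6, -176.6]] 44.1 15.2
[[344, 190], [350, 199], [389, 197], [391, 192], [390, 186], [386, 183], [347, 184]]
g5 1282.0 ((161.30166625976562, 157.5266876220703), (62.341529846191406, 22.603805541992188), 82.33319854736328)
[[525.6, 41.1], [533.6, 17.8], [467.6, 3.0], [458.9, 27.6]] 24.7 67.6
[[147, 128], [155, 187], [176, 187], [169, 130]]
```

```bash
python3 - <<'E'
from h import *
m,im=load("w1")
g=hsv(im,(0,0,188),(180,30,255)); b=hsv(im,(100,120,60),(130,255,255))
def roi(mask,x0,y0,x1,y1):
    z=np.zeros_like(mask); z[y0:y1,x0:x1]=mask[y0:y1,x0:x1]; return z
def pts(mask,c,z): return plane(m,c.reshape(-1,2),z)[:,:2]
mk=cv2.morphologyEx(roi(g|b,190,92,232,215),cv2.MORPH_CLOSE,np.ones((7,3)))
c=blobs(mk)[0]; P=pts(mk,c,36); r=cv2.minAreaRect(P.astype(np.float32)); bx=cv2.boxPoints(r); print("g8",r,bx.round(1).tolist())
print(np.degrees(0),cv2.approxPolyDP(c,2,True)[:,0].tolist())
mk=roi(g,295,120,425,182)
for c in blobs(mk,200):
    q=cv2.approxPolyDP(c,2,True)[:,0]; print("bed",cv2.contourArea(c),q.tolist(),plane(m,q,34)[:,:2].round(1).tolist())
# handle assumed edge height h -> position in x
for h in (2,8,14,20,26): print(h,plane(m,[(367.5,190.5)],34+50+h+3)[0].round(1))
E
```

```text
g8 ((510.591552734375, -32.173988342285156), (118.19306945800781, 24.396968841552734), 15.692092895507812) [[450.3999938964844, -36.400001525878906], [457.0, -59.900001525878906], [570.7999877929688, -27.899999618530273], [564.2000122070312, -4.400000095367432]]
0.0 [[196, 100], [194, 108], [209, 206], [224, 208], [229, 206], [229, 199], [225, 190], [214, 99]]
bed 4281.0 [[413, 131], [306, 135], [306, 169], [321, 169], [323, 178], [396, 175], [396, 168], [399, 165], [412, 164]] [[581.3, -239.0], [553.6, -128.0], [517.6, -135.2], [521.0, -151.4], [511.5, -155.6], [531.5, -234.1], [539.1, -231.9], [543.0, -234.3], [547.0, -248.0]]
2 [ 519.2 -196.2   89. ]
8 [ 520.5 -195.    95. ]
14 [ 521.7 -193.8  101. ]
20 [ 523.  -192.5  107. ]
26 [ 524.2 -191.3  113. ]
```

```bash
python3 inch.py '{"moves": [[-50,-5,15,0,0,0],[-100,-10,30,0,0,0],[-140,-14,45,0,0,0],[-140,-14,45,0,0,0],[-140,-14,45,0,0,0]]}'
python3 - <<'E'
from h import *
print(shot("w2")[0]['eye'])
E
```

```text
time: 2.02
tcp_pos: [367.8, -166.7, 195.2]
tool_rot: [3.14, -0.001, 0.202]
force: [1.2, -0.2, -0.9]
finger_gap: 88.1
gripper_force: 0.0
[ 440.63608186 -152.4748924   341.2770702 ]
```

View pics/w2.png

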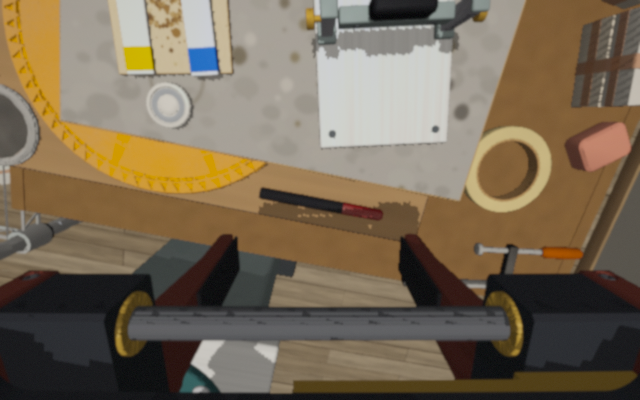

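The second view shows the bed's front corners at about (321,147) and (448,141). The handle is at about (403,8), close to the top of the image, and the blue band's end is near row 75.

```bash
python3 - <<'E'
from h import *
m,im=load("w2"); m1,im1=load("w1")
def roi(mask,x0,y0,x1,y1):
    z=np.zeros_like(mask); z[y0:y1,x0:x1]=mask[y0:y1,x0:x1]; return z
g=hsv(im,(0,0,185),(180,30,255))
c=blobs(roi(g,305,50,460,160))[0]; q=cv2.approxPolyDP(c,2,True)[:,0]; print("bed",q.tolist(),plane(m,q,34)[:,:2].round(1).tolist())
b=hsv(im,(100,120,60),(130,255,255))
c=blobs(roi(b,170,20,232,90))[0]; q=cv2.approxPolyDP(c,2,True)[:,0]; print("blue",q.tolist(),plane(m,q,36)[:,:2].round(1).tolist())
for mm,i,box in((m,im,(360,0,450,30)),(m1,im1,(335,175,400,206))):
    k=blobs(roi(hsv(i,(0,0,0),(180,255,50)),*box))[0]; x,y,w,h=cv2.boundingRect(k); print(x,y,w,h,cv2.minAreaRect(k))
    ys=k[:,0]; 
    print([ys[ys[:,0]==xx][:,1].tolist() for xx in range(x+4,x+w,8)])
E
```

```text
bed [[317, 52], [321, 146], [446, 139], [450, 53], [445, 54], [438, 50], [413, 50], [404, 55], [379, 54], [368, 57], [363, 50], [340, 50], [337, 59], [327, 59], [323, 50]] [[490.2, -141.7], [410.8, -161.8], [441.0, -275.8], [513.3, -256.6], [511.6, -252.5], [513.4, -245.5], [508.9, -224.0], [503.4, -217.3], [499.7, -195.5], [495.3, -186.6], [499.9, -180.9], [495.8, -161.2], [488.2, -160.2], [486.4, -151.5], [492.8, -146.6]]
blue [[215, 48], [189, 49], [191, 69], [217, 69]] [[475.2, -54.2], [469.9, -32.1], [454.0, -35.4], [458.6, -58.0]]
370 0 67 22 ((403.0, 10.5), (21.0, 66.0), 90.0)
[[21, 0], [20, 0], [20, 0], [20, 0], [19, 0], [19, 0], [18, 0], [13, 0]]
344 182 48 18 ((367.5077819824219, 190.23309326171875), (16.490840911865234, 47.107177734375), 88.09085083007812)
[[184, 198], [184, 198], [183, 198], [198, 183], [197, 183], [197, 184]]
```

```bash
python3 inch.py '{"moves": [[0,-5,30,0,0.15,0],[0,-10,60,0,0.3,0],[0,-20,80,0,0.45,0],[0,-20,80,0,0.6,0],[0,-20,80,0,0.6,0]]}'
python3 inch.py '{"moves": [[0,0,0,0,0,0]]}'
python3 - <<'E'
from h import *
m,im=shot("w3"); print(m['eye'])
im=cv2.resize(im[0:200,200:520],None,fx=2.5,fy=2.5,interpolation=cv2.INTER_CUBIC); cv2.imwrite("pics/w3c.png",im)
E
```

```text
time: 2.7
tcp_pos: [374.7, -153.9, 124.3]
tool_rot: [-3.112, -0.551, 0.208]
force: [0.5, 0.6, -0.9]
finger_gap: 87.4
gripper_force: 0.0
time: 2.82
tcp_pos: [373.7, -154.9, 123.6]
tool_rot: [-3.108, -0.547, 0.201]
force: [0.4, -0.7, 0.2]
finger_gap: 87.9
gripper_force: 0.0
[ 363.1328215  -162.89890326  287.12605016]
```

View pics/w3c.png

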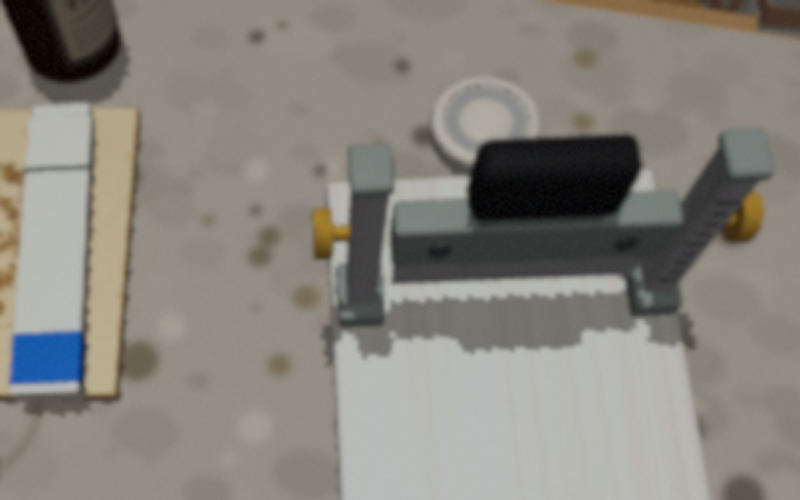

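The crop shows the blade's lower edge at about row 280 (full image row 112) with a lit strip of bed under it, so the knife is raised. The handle centre is at (555,177) and the holder's front top edge near (530,225). The left post's front top edge is at about (370,190).

```bash
python3 - <<'E'
from h import *
m,im=load("w3"); e=np.array(m['eye'])
c=np.array([496.7,-201.2]); yaw=.25; ax=np.array([np.cos(yaw),np.sin(yaw)]); ay=np.array([-ax[1],ax[0]])
def vp(uv,x):
    d=ray(m,uv); t=(x-(e[:2]-c)@ax)/(d[:,:2]@ax); return e+d*t[:,None]
def row(name,crop,x):
    P=vp(np.array(crop)/2.5+[200,0],x); print(name,[( ((p[:2]-c)@ay).round(1),p[2].round(1)) for p in P])
row("post top front z104",[(352,190),(390,190),(728,176),(770,178)],19)
row("edge z34+h",[(400,282),(500,279),(620,275)],23.75)
row("holder top front z74+h",[(396,240),(530,228),(680,222)],19)
row("holder bot front z52+h",[(400,267),(530,262),(650,258)],19)
for u in (195+5,390,410,430,450): print(u,im[70:125,u].max(1).tolist())
# g8: tip corners, band end
q=np.array([(34,105),(92,103),(12,390),(80,388)])/2.5+[200,0]; print(plane(m,q,36).round(1)[:,:2].tolist())
k=blobs(hsv(im[:120],(0,0,0),(180,255,45)),300)
for b in k: print(cv2.minAreaRect(b))
# lines: grayscale column under edge
E
```

```text
post top front z104 [(np.float64(56.0), np.float64(102.2)), (np.float64(45.8), np.float64(101.5)), (np.float64(-44.6), np.float64(101.5)), (np.float64(-56.6), np.float64(100.0))]
edge z34+h [(np.float64(37.5), np.float64(46.8)), (np.float64(3.9), np.float64(46.2)), (np.float64(-36.3), np.float64(45.7))]
holder top front z74+h [(np.float64(42.0), np.float64(78.3)), (np.float64(3.3), np.float64(81.5)), (np.float64(-40.3), np.float64(81.5))]
holder bot front z52+h [(np.float64(39.4), np.float64(63.6)), (np.float64(-1.2), np.float64(63.4)), (np.float64(-38.9), np.float64(63.0))]
200 [162, 167, 173, 177, 179, 179, 177, 173, 163, 153, 145, 146, 152, 162, 171, 177, 181, 181, 181, 182, 182, 178, 169, 162, 162, 165, 164, 154, 144, 143, 155, 169, 178, 182, 183, 183, 180, 173, 164, 156, 151, 144, 137, 138, 144, 156, 168, 176, 180, 175, 164, 151, 145, 144, 149]
390 [12, 10, 8, 6, 9, 14, 11, 8, 10, 8, 8, 10, 8, 10, 10, 13, 22, 38, 59, 68, 73, 74, 68, 61, 57, 55, 53, 55, 54, 55, 55, 55, 55, 57, 58, 61, 64, 65, 65, 66, 70, 96, 142, 172, 184, 186, 185, 183, 172, 144, 124, 119, 119, 118, 119]
410 [18
[... 270 characters left out ...]
0, 6, 9, 11, 11, 15, 27, 44, 57, 64, 68, 62, 57, 55, 57, 55, 58, 55, 54, 54, 54, 54, 55, 57, 61, 65, 65, 64, 68, 82, 127, 166, 181, 185, 184, 177, 160, 136, 123, 119, 119, 120, 119, 118, 119]
450 [13, 13, 9, 14, 11, 20, 28, 39, 57, 76, 94, 111, 121, 125, 126, 128, 129, 127, 122, 108, 87, 68, 57, 53, 48, 42, 37, 34, 31, 36, 45, 53, 56, 60, 64, 65, 63, 65, 68, 66, 67, 81, 98, 110, 112, 109, 99, 93, 96, 101, 103, 105, 105, 108, 111]
[[564.2, -8.4], [569.3, -30.1], [449.7, -37.0], [455.2, -59.8]]
((421.0327453613281, 71.48224639892578), (32.14881134033203, 66.72960662841797), 88.09085083007812)
((220.93966674804688, 16.474140167236328), (49.63383865356445, 27.96827507019043), 23.198591232299805)
```

Calibrated against the posts, the knife edge is about 12 to 14 mm above the bed. It clears the gauge, so there is no need to raise it. Next I go above the gauge.

```bash
cat >> h.py <<'E'
def row(p,yaw,note=""):
    "tool-frame shift and rotvec from the measured pose to TCP p, pointing down at yaw"
    o=robot.get_obs(); T=rot(o['tool_rot']); G=rot([np.pi,0,yaw])
    print(note,(T.T@(np.array(p)-o['tcp_pos'])).round(1),R.from_matrix(T.T@G).as_rotvec().round(4),"t",round(o['time'],2))
SC=np.array([496.7,-201.2]);SY=0.25
def sp(x,y=0): return SC+[x*np.cos(SY)-y*np.sin(SY),x*np.sin(SY)+y*np.cos(SY)]
E
python3 -c "
from h import *
row([486.8,-39.2,120],.25); print(sp(-30),sp(25))"
```

```text
[112.4 -87.4  75.8] [-0.0201 -0.5466 -0.0376] t 2.88
[ 467.63262735 -208.62211878] [ 520.92281054 -195.01490102]
```

```bash
python3 inch.py '{"moves": [[37,-29,25,-0.007,-0.18,-0.01],[74,-58,50,-0.013,-0.36,-0.02],[112.4,-87.4,75.8,-0.02,-0.5466,-0.0376],[112.4,-87.4,75.8,-0.02,-0.5466,-0.0376],[112.4,-87.4,75.8,-0.02,-0.5466,-0.0376]]}' 44 12; python3 -c "
from h import *
row([486.8,-39.2,120],.25)
m,im=shot('w4')
b=hsv(im,(100,120,60),(130,255,255))
for c in blobs(b,100): q=cv2.approxPolyDP(c,2,True)[:,0]; print(q.tolist(),plane(m,q,36)[:,:2].round(1).tolist())
y0=hsv(im,(0,0,188),(180,30,255))
for c in blobs(y0,800)[:5]: q=cv2.approxPolyDP(c,2.5,True)[:,0]; print(q.tolist(),plane(m,q,36)[:,:2].round(1).tolist())
"
```

```text
time: 3.5
tcp_pos: [463.8, -54.2, 117.7]
tool_rot: [-3.088, -0.108, 0.256]
force: [1.4, -0.5, -0.5]
finger_gap: 44.8
gripper_force: 0.0
 [26.1 -8.6  1. ] [-0.0538 -0.1083  0.0093] t 3.5
[[295, 212], [295, 234], [325, 235], [326, 212]] [[469.1, -31.2], [452.7, -35.4], [458.1, -57.4], [475.4, -53.5]]
[[296, 120], [297, 207], [323, 209], [325, 120]] [[534.0, -15.3], [473.2, -31.7], [476.9, -50.8], [539.3, -35.3]]
[[225, 114], [222, 127], [225, 126], [222, 137], [222, 199], [248, 200], [249, 114]] [[525.0, 35.4], [515.6, 35.5], [516.8, 33.6], [508.6, 34.0], [463.9, 24.4], [468.4, 5.1], [529.5, 18.4]]
[[296, 84], [296, 114], [325, 114], [326, 84]] [[557.8, -9.2], [538.1, -14.3], [543.3, -34.2], [563.1, -29.6]]
```

View pics/w4.png

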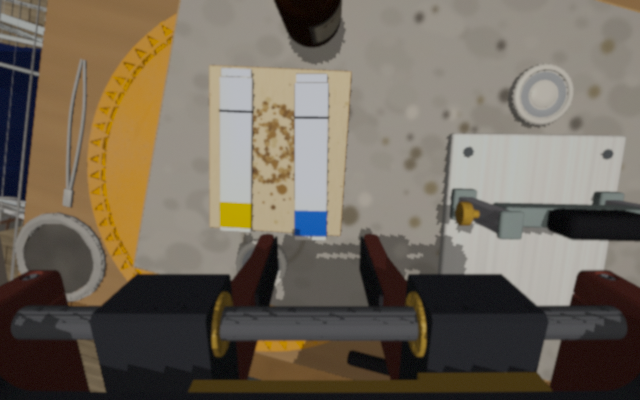

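The fingers straddle the band column. Gauge 8 runs from (311,75) to (311,235), with its line at row 116. The arm has not quite reached the target, so I finish the move and then go down.

```bash
python3 inch.py '{"moves": [[26.1,-9.6,1,-0.0538,-0.1083,0.0093],[26.1,-9.6,1,-0.0538,-0.1083,0.0093],[26.1,-9.6,1,-0.0538,-0.1083,0.0093]]}'; python3 -c "
from h import *
row([487,-38.2,47],.252)"
```

```text
time: 3.92
tcp_pos: [484.6, -37.9, 119.2]
tool_rot: [-3.137, -0.003, 0.253]
force: [-0.3, -0.1, 0.8]
finger_gap: 43.9
gripper_force: 0.0
 [ 2.   1.3 72.2] [-0.0051 -0.0031  0.0013] t 3.92
```

```bash
python3 inch.py '{"moves": [[0.7,0.5,30,0,0,0],[1.4,0.9,55,0,0,0],[1.4,0.9,65,0,0,0],[1.4,0.9,69,0,0,0],[1.4,0.9,69,0,0,0]]}' 44; python3 -c "
from h import *
row([487,-38.2,47],.252)"
```

```text
time: 4.55
tcp_pos: [486.3, -39.1, 50.3]
tool_rot: [-3.136, -0.003, 0.25]
force: [0.1, -0.6, 0.5]
finger_gap: 43.7
gripper_force: 0.0
 [ 0.9 -0.7  3.4] [-0.0058 -0.0031 -0.0016] t 4.55
```

```bash
python3 inch.py '{"moves": [[0.5,-0.7,2,-0.0055,-0.003,0],[0.5,-0.7,3.3,-0.0055,-0.003,0],[0.5,-0.7,3.3,-0.0055,-0.003,0]]}' 44; python3 inch.py '{"moves": [[0,0,0,0,0,0],[0,0,0,0,0,0],[0,0,0,0,0,0],[0,0,0,0,0,0],[0,0,0,0,0,0]]}' 15 12;  python3 inch.py '{"moves": [[0,0,0,0,0,0],[0,0,0,0,0,0],[0,0,0,0,0,0]]}'
```

```text
time: 4.92
tcp_pos: [486.6, -37.7, 46.8]
tool_rot: [-3.141, 0.0, 0.252]
force: [0.7, -0.0, -0.3]
finger_gap: 43.4
gripper_force: 0.0
time: 5.55
tcp_pos: [486.5, -37.8, 46.7]
tool_rot: [-3.141, 0.0, 0.251]
force: [-0.9, 1.1, 0.9]
finger_gap: 23.9
gripper_force: 12.0
time: 5.92
tcp_pos: [486.5, -37.8, 46.7]
tool_rot: [-3.141, 0.0, 0.251]
force: [-1.1, 0.6, 2.1]
finger_gap: 23.9
gripper_force: 12.0
```

```bash
python3 inch.py '{"moves": [[0,0,-10,0,0,0],[0,0,-22,0,0,0],[-10,0,-32,0,0,0],[-30,0,-34,0,0,0],[-55,0,-34,0,0,0]]}'; python3 inch.py '{"moves": [[-25,5,0,0,0,0],[-45,20,0,0,0,0],[-58,45,0,0,0,0],[-68,75,0,0,0,0],[-77,105,0,0,0,0]]}'; python3 inch.py '{"moves": [[-7,25,0,0,0,0],[-12,45,0,0,0,0],[-13,55,0,0,0,0],[-13,56,0,0,0,0],[-13,56,0,0,0,0]]}'; python3 -c "
from h import *
import h
row([*sp(-115),65],.25)
m,im=shot('w5')
b=hsv(im,(100,120,60),(130,255,255))
for c in blobs(b,100): q=cv2.approxPolyDP(c,2,True)[:,0]; print(q.tolist(),plane(m,q,69)[:,:2].round(1).tolist())
"
```

```text
time: 6.55
tcp_pos: [432.8, -51.8, 81.6]
tool_rot: [3.141, -0.001, 0.252]
force: [0.4, 0.9, -0.4]
finger_gap: 24.3
gripper_force: 12.0
time: 7.18
tcp_pos: [384.0, -173.2, 81.3]
tool_rot: [-3.141, 0.0, 0.251]
force: [0.4, 0.0, -0.6]
finger_gap: 23.6
gripper_force: 12.0
time: 7.8
tcp_pos: [385.7, -229.0, 80.6]
tool_rot: [-3.14, 0.001, 0.252]
force: [-0.5, -0.4, -0.5]
finger_gap: 23.5
gripper_force: 12.0
 [-0.5  0.5 15.6] [-0.0014  0.0008  0.0016] t 7.8
[[297, 282], [298, 306], [339, 306], [340, 281]] [[368.0, -222.6], [353.5, -226.6], [359.2, -248.8], [374.5, -245.2]]
```

View pics/w5.png

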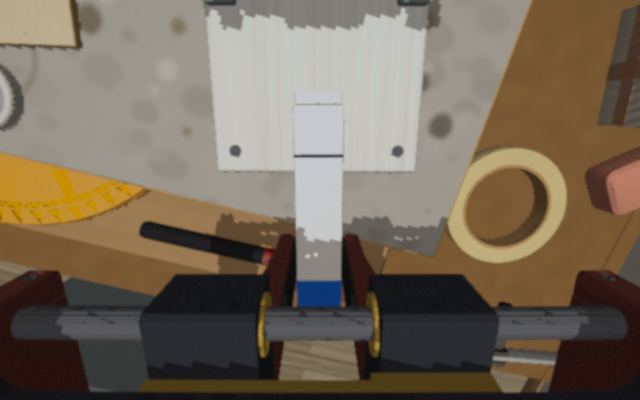

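The gauge is held straight over the bed's front. Its line is at row 156, columns 295 to 343, the tip is at about row 100, and the bed's front corners are (219,171) and (414,171).

```bash
python3 - <<'E'
from h import *
m,im=load('w5'); o=robot.get_obs()
def loc(P): d=P[:,:2]-SC; return np.c_[d@[np.cos(SY),np.sin(SY)],d@[-np.sin(SY),np.cos(SY)]].round(1).tolist()
gry=im[:,:,1].astype(int)
print(gry[95:108,319],gry[148:164,319])
print("line",loc(plane(m,[(295,156),(319.5,156),(343,156)],69.8)),"rear",loc(plane(m,[(298,306),(339,306)],69.8)))
c=blobs(hsv(im,(0,0,185),(180,30,255)),2000)[0]; q=cv2.approxPolyDP(c,2,True)[:,0]; print(q.tolist())
print("bed front",loc(plane(m,[(219,171),(414,171)],34)))
print("tcp",loc(np.array([o['tcp_pos']])))
E
```

```text
[200 200 200 200 200 200 199 189 163 157 184 198 200] [200 200 201 201 198 186 147  92  80 139 184 199 201 201 201 201]
line [[-61.0, 10.9], [-61.0, -1.0], [-61.0, -12.4]] rear [[-144.5, 10.8], [-144.5, -12.1]]
[[211, 11], [207, 19], [219, 168], [294, 169], [297, 226], [305, 228], [304, 233], [310, 240], [314, 237], [338, 240], [343, 169], [413, 169], [424, 30], [419, 32], [405, 27], [403, 24], [406, 15], [403, 9], [395, 19], [382, 15], [378, 19], [367, 15], [362, 26], [350, 31], [338, 27], [334, 31], [324, 27], [320, 30], [309, 27], [304, 30], [296, 27], [290, 30], [286, 28], [283, 19], [274, 16], [269, 19], [245, 16], [240, 31], [230, 28], [224, 31], [218, 24], [219, 17], [216, 12]]
bed front [[-75.0, 59.7], [-74.7, -58.3]]
tcp [[-114.4, 0.6]]
```

```bash
python3 inch.py '{"moves": [[0,-1,10,0,0,0],[0,-1,20,0,0,0],[0,-1,26,0,0,0],[0,-1,26,0,0,0],[0,-1,26,0,0,0]]}'; python3 inch.py '{"moves": [[0,0,0.8,0,0,0],[0,0,0.8,0,0,0],[0,0,0.8,0,0,0]]}';python3 inch.py '{"moves": [[0,0,0.8,0,0,0],[0,0,0.8,0,0,0],[0,0,0.8,0,0,0]]}'
```

```text
time: 8.48
tcp_pos: [385.9, -228.9, 54.5]
tool_rot: [-3.141, 0.001, 0.251]
force: [-0.8, 0.1, -0.1]
finger_gap: 23.7
gripper_force: 12.0
time: 8.85
tcp_pos: [385.9, -229.0, 53.9]
tool_rot: [-3.141, 0.0, 0.251]
force: [-0.1, 0.5, 0.2]
finger_gap: 23.8
gripper_force: 12.0
time: 9.22
tcp_pos: [385.9, -229.0, 53.1]
tool_rot: [-3.141, 0.0, 0.251]
force: [-0.3, -0.2, 0.6]
finger_gap: 23.5
gripper_force: 12.0
```

```bash
python3 inch.py '{"moves": [[0,0,0.5,0,0,0],[0,0,0.5,0,0,0],[0,0,0.5,0,0,0]]}';python3 inch.py '{"moves": [[10,0,0,0,0,0],[20,0,0,0,0,0],[30,0,0,0,0,0],[38,0,0,0,0,0],[38,0,0,0,0,0]]}'; python3 -c "
from h import *
print(robot.get_obs()['force'],robot.get_obs()['ft_torque']); shot('w6')"
```

```text
time: 9.6
tcp_pos: [385.9, -228.9, 52.6]
tool_rot: [-3.141, 0.0, 0.251]
force: [-0.3, -0.8, 2.0]
finger_gap: 23.9
gripper_force: 12.0
time: 10.22
tcp_pos: [422.8, -218.9, 52.9]
tool_rot: [-3.14, 0.002, 0.253]
force: [-5.1, 0.6, 10.7]
finger_gap: 24.1
gripper_force: 12.0
[-5.05958769  0.59267513 10.69866703] [-0.02027088  0.97023977  0.01125665]
```

View pics/w6.png

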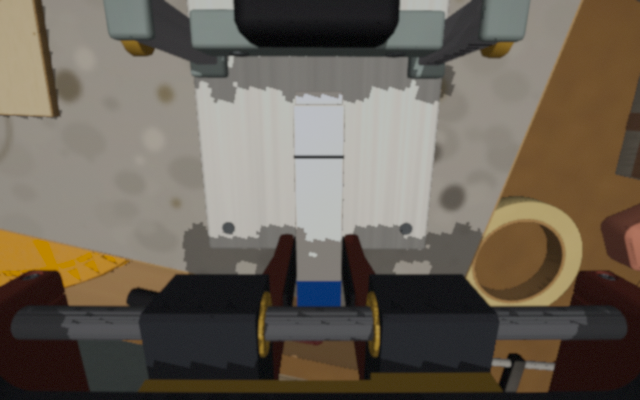

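The gauge is on the bed, with its line at row 156 and the knife and handle ahead at the top. The bed push is 10 N, so I ease up slightly and continue.

```bash
python3 inch.py '{"moves": [[0,0,-0.4,0,0,0],[0,0,-0.4,0,0,0]]}'; python3 - <<'E'
from h import *
m,im=shot('w7'); o=robot.get_obs()
def loc(P): d=P[:,:2]-SC; return np.c_[d@[np.cos(SY),np.sin(SY)],d@[-np.sin(SY),np.cos(SY)]].round(1).tolist()
gry=im[:,:,1].astype(int); print(gry[150:162,319],gry[156,285:355])
print("line",loc(plane(m,[(294,156.2),(343,156.2)],42)),"bed",loc(plane(m,[(207,247),(424,247)],34)),"tcp",loc(np.array([o['tcp_pos']])),o['force'])
E
```

```text
time: 10.52
tcp_pos: [423.2, -219.1, 52.9]
tool_rot: [-3.141, 0.0, 0.252]
force: [-0.6, 1.2, 4.8]
finger_gap: 24.1
gripper_force: 12.0
[189 189 190 187 174 137  84  80 133 175 188 190] [186 186 186 186 186 185 184 174 146 105  83  85  86  84  84  85  85  83
  86  84  85  84  86  84  82  85  86  84  84  84  85  85  85  84  84  83
  83  85  84  84  84  85  84  84  84  84  86  84  84  86  86  85  85  84
  84  85  84  85 110 150 176 183 185 185 185 184 185 185 185 184]
line [[-22.4, 11.9], [-22.4, -12.0]] bed [[-73.9, 61.7], [-73.6, -58.7]] tcp [[-75.7, 0.9]] [-0.78782908  1.84888773  4.72205618]
```

```bash
python3 inch.py '{"moves": [[8,0,-0.1,0,0,0],[16,0,-0.1,0,0,0],[24,0,-0.1,0,0,0],[32,0,-0.1,0,0,0],[40,0,-0.1,0,0,0]]}'; python3 inch.py '{"moves": [[6,0,0,0,0,0],[8,0,0,0,0,0],[8,0,0,0,0,0],[8,0,0,0,0,0]]}'; python3 - <<'E'
from h import *
m,im=shot('w8')
E
```

```text
time: 11.2
tcp_pos: [461.8, -209.4, 52.9]
tool_rot: [-3.141, 0.001, 0.251]
force: [-3.0, -1.5, 3.9]
finger_gap: 23.7
gripper_force: 12.0
time: 11.7
tcp_pos: [469.7, -207.6, 53.0]
tool_rot: [-3.141, -0.001, 0.251]
force: [2.1, 0.4, 1.6]
finger_gap: 24.0
gripper_force: 12.0
```

View pics/w8.png

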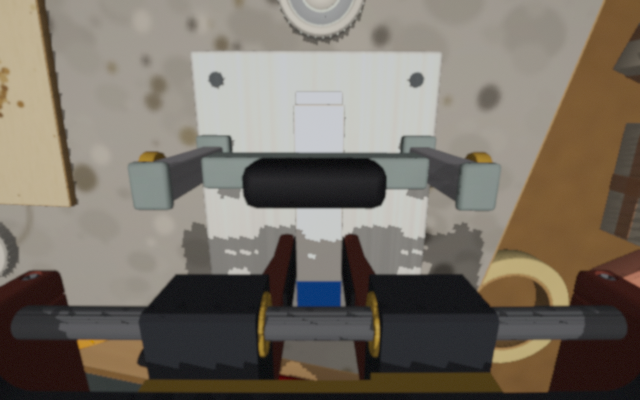

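The tip has passed under the knife and shows at row 104. The line is hidden under the holder, the handle centre is at (314,183) and the bed's back edge is at row 52.

```bash
python3 - <<'E'
from h import *
m,im=load('w8'); o=robot.get_obs()
def loc(P): d=P[:,:2]-SC; return np.c_[d@[np.cos(SY),np.sin(SY)],d@[-np.sin(SY),np.cos(SY)]].round(1).tolist()
gry=im[:,:,1].astype(int); print(gry[98:110,319])
print("tip",loc(plane(m,[(295,103.5),(343,103.5)],42)),"bed",loc(plane(m,[(192,52),(441,52)],34)),"tcp",loc(np.array([o['tcp_pos']])),o['force'])
k=max(blobs(hsv(im[150:215,230:400],(0,0,0),(180,255,45)),300),key=cv2.contourArea); x,y,w,h=cv2.boundingRect(k);print(x+230,y+150,w,h)
e=np.array(m['eye']); xe=loc(e[None])[0]; print("eye",xe,e[2])
for h in (9,11,13,15): print(h,loc(plane(m,[(x+230+w/2,y+150+h/2),(x+230,y+150+h/2),(x+230+w,y+150+h/2)],84+h)))
# post tops z=104
print("posts",loc(plane(m,[(131,165),(170,165),(458,165),(497,165),(131,208),(170,208)],104)))
E
```

```text
[202 202 201 201 201 194 185 190 198 201 202 202]
tip [[50.2, 10.5], [50.2, -11.9]] bed [[73.7, 59.3], [73.9, -58.3]] tcp [[-27.7, 0.5]] [1.17523629 1.55932166 1.81573059]
243 158 143 49
eye [46.5, -0.3] 199.0528959936118
9 [[30.3, 0.9], [30.3, 24.5], [30.4, -22.8]]
11 [[30.3, 0.9], [30.3, 24.1], [30.3, -22.4]]
13 [[30.3, 0.8], [30.3, 23.6], [30.3, -22.0]]
15 [[30.3, 0.8], [30.3, 23.2], [30.3, -21.6]]
posts [[31.2, 55.4], [31.2, 43.8], [31.3, -42.0], [31.4, -53.7], [17.9, 57.5], [17.9, 45.4]]
```

```bash
python3 inch.py '{"moves": [[0,0,0,0,0,0],[0,0,0,0,0,0],[0,0,0,0,0,0]]}' 44 12; python3 inch.py '{"moves": [[0,0,-10,0,0,0],[0,0,-40,0,0,0],[0,0,-75,0,0,0],[0,0,-95,0,0,0],[0,0,-95,0,0,0]]}' 44; python3 - <<'E'
from h import *
print(sp(24.7,.8)); row([*sp(24.7,.8),148],SY+np.pi/2)
m,im=shot('w9')
def loc(P): d=P[:,:2]-SC; return np.c_[d@[np.cos(SY),np.sin(SY)],d@[-np.sin(SY),np.cos(SY)]].round(1).tolist()
b=hsv(im,(100,120,60),(130,255,255))
for c in blobs(b,100): q=cv2.approxPolyDP(c,2,True)[:,0]; print(q.tolist(),loc(plane(m,q,42)))
k=max(blobs(hsv(im,(0,0,0),(180,255,45))[:260],300),key=cv2.contourArea); x,y,w,h=cv2.boundingRect(k);print(x,y,w,h)
for hh in (11,13,15): print(hh,loc(plane(m,[(x+w/2,y+h/2),(x,y+h/2),(x+w,y+h/2),(x+w/2,y),(x+w/2,y+h)],84+hh)))
E
```

```text
time: 12.12
tcp_pos: [469.0, -207.5, 52.9]
tool_rot: [-3.141, 0.001, 0.251]
force: [1.0, -0.6, 0.3]
finger_gap: 43.1
gripper_force: 0.0
time: 12.75
tcp_pos: [470.4, -208.3, 150.0]
tool_rot: [3.139, -0.003, 0.251]
force: [-0.1, 0.3, -0.2]
finger_gap: 43.9
gripper_force: 0.0
[ 520.43421365 -194.31399227]
 [51.9 -1.1  2.1] [ 4.0000e-03 -1.0000e-04 -1.5694e+00] t 12.75
[[304, 224], [304, 243], [330, 243], [330, 224]] [[-43.2, 10.3], [-60.3, 10.4], [-60.3, -11.7], [-43.2, -11.5]]
280 138 71 24
11 [[24.1, 0.3], [24.1, 22.3], [24.2, -21.7], [31.5, 0.3], [16.7, 0.3]]
13 [[24.4, 0.3], [24.3, 22.1], [24.4, -21.5], [31.6, 0.3], [17.0, 0.3]]
15 [[24.6, 0.3], [24.6, 21.9], [24.6, -21.3], [31.8, 0.3], [17.3, 0.3]]
```

```bash
python3 inch.py '{"moves": [[12,0,0,0,0,-0.17],[24,0,0,0,0,-0.34],[36,0,0,0,0,-0.51],[48,-1,0,0,0,-0.68],[51.9,-1.1,1,0,0,-0.85]]}' 44; python3 inch.py '{"moves": [[0,0,0,0,0,-0.17],[0,0,0,0,0,-0.34],[0,0,0,0,0,-0.51],[0,0,0,0,0,-0.68],[0,0,0,0,0,-0.7194]]}'; python3 inch.py '{"moves": [[0,0,0,0,0,0],[0,0,0,0,0,0]]}'; python3 -c "
from h import *
row([*sp(24.5,.5),102],SY+np.pi/2)"
```

```text
time: 13.42
tcp_pos: [519.1, -193.0, 145.6]
tool_rot: [-3.139, -0.0, 1.107]
force: [-0.8, 0.3, -1.1]
finger_gap: 44.0
gripper_force: 0.0
time: 14.05
tcp_pos: [518.2, -193.1, 145.5]
tool_rot: [-3.139, -0.002, 1.823]
force: [-0.4, -0.8, 0.1]
finger_gap: 44.0
gripper_force: 0.0
time: 14.3
tcp_pos: [518.7, -193.4, 146.2]
tool_rot: [-3.14, -0.001, 1.82]
force: [0.4, -0.2, 1.4]
finger_gap: 44.0
gripper_force: 0.0
 [-1.7  1.3 44.2] [-0.0014 -0.0015 -0.001 ] t 14.3
```

```bash
python3 inch.py '{"moves": [[-1.7,1.3,15,0,0,0],[-1.7,1.3,30,0,0,0],[-1.7,1.3,40,0,0,0],[-1.7,1.3,45,0,0,0],[-1.7,1.3,45,0,0,0]]}' 44 10; python3 inch.py '{"moves": [[0,0,0,0,0,0],[0,0,0,0,0,0]]}'; python3 -c "
from h import *
row([*sp(24.5,.5),101],SY+np.pi/2)"
```

```text
time: 14.92
tcp_pos: [520.6, -194.8, 101.5]
tool_rot: [-3.141, -0.001, 1.821]
force: [0.1, -0.5, 0.4]
finger_gap: 44.5
gripper_force: 0.0
time: 15.18
tcp_pos: [521.2, -195.0, 102.4]
tool_rot: [3.141, 0.0, 1.821]
force: [0.4, 0.5, -0.1]
finger_gap: 43.9
gripper_force: 0.0
 [ 0.6 -0.8  1.4] [ 0.0003  0.0001 -0.0001] t 15.18
```

```bash
python3 inch.py '{"moves": [[0.6,-0.4,1.4,0,0,0],[0.6,-0.4,1.4,0,0,0],[0,0,1.4,0,0,0],[0,0,1.4,0,0,0],[0,0,1.4,0,0,0]]}' 10 10;python3 inch.py '{"moves": [[0,0,0,0,0,0],[0,0,0,0,0,0],[0,0,0,0,0,0]]}'; python3 inch.py '{"moves": [[0,0,0,0,0,0],[0,0,0,0,0,0]]}'
```

```text
time: 15.8
tcp_pos: [520.7, -195.0, 100.6]
tool_rot: [-3.141, -0.001, 1.821]
force: [-0.3, -0.1, 0.3]
finger_gap: 13.7
gripper_force: 10.0
time: 16.18
tcp_pos: [520.7, -195.0, 100.6]
tool_rot: [-3.141, -0.0, 1.821]
force: [-1.8, -1.9, 0.7]
finger_gap: 14.4
gripper_force: 10.0
time: 16.42
tcp_pos: [520.8, -195.0, 100.6]
tool_rot: [-3.141, -0.0, 1.821]
force: [-2.2, -1.8, 1.0]
finger_gap: 14.2
gripper_force: 10.0
```

```bash
python3 inch.py '{"moves": [[0,0,1,0,0,0],[0,0,2,0,0,0],[0,0,2.5,0,0,0],[0,0,2.5,0,0,0]]}'; python3 inch.py '{"moves": [[0,0,0.5,0,0,0],[0,0,0.5,0,0,0]]}'; python3 inch.py '{"moves": [[0,0,0.5,0,0,0],[0,0,0.5,0,0,0]]}'
```

```text
time: 16.92
tcp_pos: [520.7, -195.0, 97.9]
tool_rot: [-3.141, -0.001, 1.821]
force: [-2.7, -3.7, -0.4]
finger_gap: 13.9
gripper_force: 10.0
time: 17.18
tcp_pos: [520.8, -195.0, 97.5]
tool_rot: [-3.141, -0.001, 1.821]
force: [-2.0, -3.8, 0.4]
finger_gap: 14.1
gripper_force: 10.0
time: 17.42
tcp_pos: [520.7, -195.0, 97.2]
tool_rot: [-3.141, -0.0, 1.821]
force: [-3.5, -3.8, 3.8]
finger_gap: 14.0
gripper_force: 10.0
```

```bash
for i in 1 2; do :; done; python3 inch.py '{"moves": [[0,0,0.3,0,0,0],[0,0,0.3,0,0,0]]}'; python3 inch.py '{"moves": [[0,0,0.3,0,0,0],[0,0,0.3,0,0,0]]}'
```

```text
time: 17.68
tcp_pos: [520.8, -195.0, 97.2]
tool_rot: [-3.141, -0.0, 1.821]
force: [-4.2, -4.0, 6.7]
finger_gap: 14.4
gripper_force: 10.0
time: 17.92
tcp_pos: [520.8, -195.0, 97.2]
tool_rot: [-3.141, -0.0, 1.821]
force: [-5.2, -3.4, 8.5]
finger_gap: 14.4
gripper_force: 10.0
```

The knife has stopped at z=97.2 and the force is rising, so it is resting on the gauge, about 3.4 mm below where it started. I ease off and release.

```bash
python3 inch.py '{"moves": [[0,0,-0.4,0,0,0],[0,0,-0.4,0,0,0]]}'; python3 inch.py '{"moves": [[0,0,0,0,0,0],[0,0,0,0,0,0],[0,0,0,0,0,0]]}' 40; python3 inch.py '{"moves": [[0,0,-10,0,0,0],[0,0,-30,0,0,0],[0,0,-50,0,0,0],[0,0,-55,0,0,0],[0,0,-55,0,0,0]]}'; python3 -c "
from h import *
row([*sp(-28.5,.5),148],SY)"
```

```text
time: 18.18
tcp_pos: [520.8, -195.0, 97.2]
tool_rot: [-3.141, -0.0, 1.821]
force: [-3.6, -2.6, 5.0]
finger_gap: 13.9
gripper_force: 10.0
time: 18.55
tcp_pos: [521.1, -194.6, 96.7]
tool_rot: [-3.142, -0.001, 1.821]
force: [0.1, 0.0, 0.3]
finger_gap: 38.3
gripper_force: 0.0
time: 19.18
tcp_pos: [521.1, -195.0, 152.2]
tool_rot: [3.141, -0.0, 1.821]
force: [0.2, -0.6, -1.2]
finger_gap: 40.3
gripper_force: 0.0
 [  0.5 -53.7   4.2] [ 2.0000e-04 -3.0000e-04  1.5707e+00] t 19.18
```

```bash
python3 inch.py '{"moves": [[0,-12,0,0,0,0.17],[0,-24,0,0,0,0.34],[0,-36,0,0,0,0.51],[0,-48,0,0,0,0.68],[0.5,-53.2,2,0,0,0.85]]}' 44; python3 inch.py '{"moves": [[0,0,0,0,0,0.17],[0,0,0,0,0,0.34],[0,0,0,0,0,0.51],[0,0,0,0,0,0.68],[0,0,0,0,0,0.7207]]}'; python3 inch.py '{"moves": [[0,0,0,0,0,0],[0,0,0,0,0,0]]}'; python3 - <<'E'
from h import *
row([*sp(-27.7,.5),52.9],SY)
m,im=shot('w10')
def loc(P): d=P[:,:2]-SC; return np.c_[d@[np.cos(SY),np.sin(SY)],d@[-np.sin(SY),np.cos(SY)]].round(1).tolist()
b=hsv(im,(100,120,60),(130,255,255))
for c in blobs(b,100): q=cv2.approxPolyDP(c,2,True)[:,0]; print(q.tolist(),loc(plane(m,q,42)))
E
```

```text
time: 19.8
tcp_pos: [468.0, -207.3, 149.0]
tool_rot: [-3.139, 0.0, 0.965]
force: [0.5, -0.4, -1.3]
finger_gap: 44.0
gripper_force: 0.0
time: 20.42
tcp_pos: [468.6, -207.2, 148.9]
tool_rot: [-3.14, 0.002, 0.247]
force: [-1.3, -0.7, 0.2]
finger_gap: 44.0
gripper_force: 0.0
time: 20.68
tcp_pos: [468.9, -207.4, 149.4]
tool_rot: [-3.14, 0.001, 0.251]
force: [0.6, 0.1, -0.7]
finger_gap: 44.1
gripper_force: 0.0
 [ 0.8  0.5 96.5] [-0.0013  0.001   0.0009] t 20.68
[[306, 222], [307, 242], [332, 241], [332, 222]] [[-42.9, 10.2], [-60.8, 9.5], [-59.9, -11.7], [-42.9, -11.4]]
```

```bash
python3 inch.py '{"moves": [[0.4,0.3,30,0,0,0],[0.8,0.6,60,0,0,0],[0.8,0.6,85,0,0,0],[0.8,0.6,94,0,0,0],[0.8,0.6,94,0,0,0]]}' 44 12; python3 inch.py '{"moves": [[0,0,1,0,0,0],[0,0,1,0,0,0],[0,0,1,0,0,0]]}'; python3 -c "
from h import *
row([*sp(-27.7,.4),52.9],SY)"
```

```text
time: 21.35
tcp_pos: [469.9, -207.8, 55.6]
tool_rot: [-3.14, 0.001, 0.25]
force: [0.1, -0.1, -0.2]
finger_gap: 44.1
gripper_force: 0.0
time: 21.72
tcp_pos: [470.4, -208.1, 55.5]
tool_rot: [3.141, -0.0, 0.25]
force: [0.5, 0.4, -0.2]
finger_gap: 44.2
gripper_force: 0.0
 [-0.5 -0.6  2.6] [ 0.0002 -0.0004  0.0001] t 21.73
```

```bash
python3 inch.py '{"moves": [[-0.5,-0.5,2.4,0,0,0],[-0.5,-0.5,2.4,0,0,0],[-0.5,-0.5,2.4,0,0,0]]}'; python3 inch.py '{"moves": [[0,0,0,0,0,0],[0,0,0,0,0,0],[0,0,0,0,0,0],[0,0,0,0,0,0],[0,0,0,0,0,0]]}' 15 12; python3 inch.py '{"moves": [[0,0,0,0,0,0],[0,0,0,0,0,0]]}'
```

```text
time: 22.1
tcp_pos: [469.4, -207.5, 52.4]
tool_rot: [-3.141, 0.0, 0.25]
force: [-0.4, -0.1, -0.1]
finger_gap: 44.1
gripper_force: 0.0
time: 22.72
tcp_pos: [469.5, -207.6, 52.5]
tool_rot: [-3.141, 0.0, 0.25]
force: [0.3, -0.2, 0.4]
finger_gap: 23.6
gripper_force: 12.0
time: 22.98
tcp_pos: [469.5, -207.6, 52.5]
tool_rot: [-3.141, 0.0, 0.25]
force: [0.4, -0.5, 0.4]
finger_gap: 23.9
gripper_force: 12.0
```

```bash
python3 inch.py '{"moves": [[-1,0,0.15,0,0,0],[-3,0,0.15,0,0,0],[-6,0,0.15,0,0,0],[-9,0,0.15,0,0,0],[-12,0,0.15,0,0,0]]}'; python3 inch.py '{"moves": [[-3,0,0,0,0,0],[-6,0,0,0,0,0],[-9,0,0,0,0,0],[-13,0,0,0,0,0],[-17,0,0,0,0,0]]}';  python3 inch.py '{"moves": [[-5,0,0,0,0,0],[-10,0,0,0,0,0],[-15,0,0,0,0,0],[-20,0,0,0,0,0],[-25,0,0,0,0,0]]}'; python3 inch.py '{"moves": [[-8,0,-0.5,0,0,0],[-17,0,-1,0,0,0],[-26,0,-2,0,0,0],[-31,0,-3,0,0,0],[-31,0,-3,0,0,0]]}'; python3 -c "
from h import *
shot('w11')"
```

```text
time: 23.6
tcp_pos: [458.1, -210.8, 52.5]
tool_rot: [3.142, -0.0, 0.25]
force: [5.3, 1.0, -0.1]
finger_gap: 23.7
gripper_force: 12.0
time: 24.22
tcp_pos: [440.7, -214.8, 52.5]
tool_rot: [-3.141, 0.001, 0.25]
force: [2.3, 0.3, 3.1]
finger_gap: 23.8
gripper_force: 12.0
time: 24.85
tcp_pos: [416.9, -221.1, 52.4]
tool_rot: [-3.141, 0.0, 0.25]
force: [2.3, 2.0, 3.3]
finger_gap: 23.7
gripper_force: 12.0
time: 25.48
tcp_pos: [386.6, -228.6, 55.4]
tool_rot: [-3.141, 0.001, 0.249]
force: [-0.3, -0.2, -0.8]
finger_gap: 24.0
gripper_force: 12.0
```

View pics/w11.png

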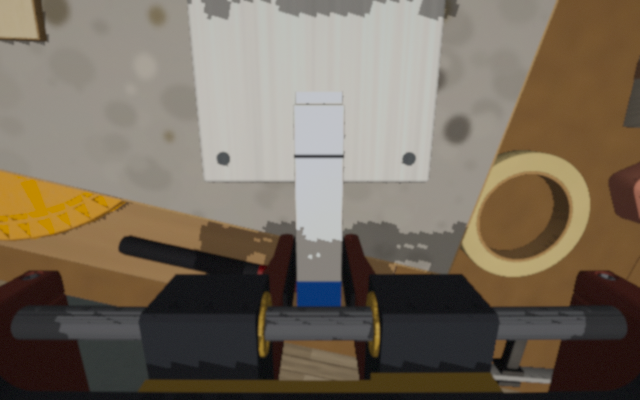

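The gauge is out and intact, with the same grip offset (line at row 156). I carry it back along the outgoing path, reversed.

```bash
python3 inch.py '{"moves": [[0,0,-10,0,0,0],[0,0,-25,0,0,0],[3,-10,-28,0,0,0],[8,-30,-28,0,0,0],[15,-55,-28,0,0,0]]}'; python3 inch.py '{"moves": [[9,-30,0,0,0,0],[18,-60,0,0,0,0],[28,-85,0,0,0,0],[40,-100,0,0,0,0],[60,-106,0,0,0,0]]}'; python3 inch.py '{"moves": [[25,0,0,0,0,0],[48,0,0,0,0,0],[62,0,0,0,0,0],[66,0,0,0,0,0],[66,0,0,0,0,0]]}'; python3 -c "
from h import *
row([486.8,-37.8,60],.25)
row([486.8,-37.8,46.7],.25)"
```

```text
time: 26.15
tcp_pos: [388.1, -170.7, 83.5]
tool_rot: [-3.141, 0.0, 0.249]
force: [0.7, 1.0, -0.9]
finger_gap: 23.8
gripper_force: 12.0
time: 26.78
tcp_pos: [418.8, -52.2, 83.3]
tool_rot: [-3.14, 0.002, 0.251]
force: [-0.8, -0.1, -0.1]
finger_gap: 23.9
gripper_force: 12.0
time: 27.4
tcp_pos: [483.2, -37.5, 83.2]
tool_rot: [-3.141, 0.001, 0.25]
force: [0.1, 0.4, 0.2]
finger_gap: 23.5
gripper_force: 12.0
 [ 3.4  1.2 23.2] [-0.001   0.0013  0.0002] t 27.4
 [ 3.5  1.2 36.5] [-0.001   0.0013  0.0002] t 27.4
```

```bash
python3 inch.py '{"moves": [[3,1.2,12,0,0,0],[3,1.2,24,0,0,0],[3,1.2,32,0,0,0],[3,1.2,34.5,0,0,0],[3,1.2,34.5,0,0,0]]}'; python3 inch.py '{"moves": [[0,0,1,0,0,0],[0,0,1.7,0,0,0],[0,0,1.7,0,0,0],[0,0,1.7,0,0,0]]}'
```

```text
time: 28.02
tcp_pos: [486.9, -38.1, 48.6]
tool_rot: [-3.141, 0.001, 0.25]
force: [0.6, 0.8, -0.8]
finger_gap: 23.9
gripper_force: 12.0
time: 28.52
tcp_pos: [487.2, -38.1, 47.3]
tool_rot: [-3.141, 0.0, 0.25]
force: [-0.4, -0.0, -0.8]
finger_gap: 24.0
gripper_force: 12.0
```

```bash
python3 inch.py '{"moves": [[0,0,0.6,0,0,0],[0,0,0.6,0,0,0],[0,0,0.6,0,0,0]]}'; python3 inch.py '{"moves": [[0,0,0.3,0,0,0],[0,0,0.3,0,0,0],[0,0,0.3,0,0,0]]}'
```

```text
time: 28.9
tcp_pos: [487.1, -38.1, 46.6]
tool_rot: [-3.141, 0.0, 0.25]
force: [0.1, 0.1, -0.1]
finger_gap: 23.8
gripper_force: 12.0
time: 29.28
tcp_pos: [487.1, -38.1, 46.3]
tool_rot: [-3.141, 0.0, 0.25]
force: [0.3, 0.0, -0.1]
finger_gap: 23.6
gripper_force: 12.0
```

```bash
python3 inch.py '{"moves": [[0,0,0.3,0,0,0],[0,0,0.3,0,0,0],[0,0,0.3,0,0,0]]}'; python3 inch.py '{"moves": [[0,0,0,0,0,0],[0,0,0,0,0,0],[0,0,0,0,0,0]]}' 44; python3 inch.py '{"moves": [[0,0,-10,0,0,0],[0,0,-40,0,0,0],[0,0,-80,0,0,0],[-20,0,-120,0,0,0],[-50,20,-150,0,0,0]]}'; python3 inch.py '{"moves": [[-20,30,-10,0,0,0],[-20,60,-20,0,0,0],[-20,60,-20,0,0,0],[-20,60,-20,0,0,0]]}'; python3 -c "
from h import *
shot('w12')"
```

```text
time: 29.65
tcp_pos: [487.1, -38.1, 46.0]
tool_rot: [-3.141, 0.0, 0.25]
force: [-0.5, -0.6, 0.2]
finger_gap: 23.7
gripper_force: 12.0
time: 30.02
tcp_pos: [487.1, -38.1, 46.0]
tool_rot: [-3.141, 0.0, 0.25]
force: [-0.2, -1.2, 0.3]
finger_gap: 43.7
gripper_force: 0.0
time: 30.65
tcp_pos: [443.9, -69.7, 198.3]
tool_rot: [3.141, -0.002, 0.252]
force: [0.7, -0.8, -0.0]
finger_gap: 44.2
gripper_force: 0.0
time: 31.15
tcp_pos: [438.5, -132.3, 215.9]
tool_rot: [-3.14, 0.001, 0.25]
force: [-0.3, -0.2, 0.1]
finger_gap: 43.8
gripper_force: 0.0
```

View pics/w12.png

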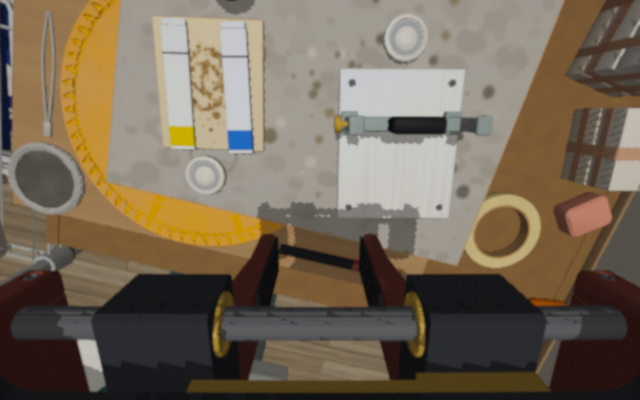

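Gauge 8 lies flat on the board beside gauge 5, with its band at (240,140), and everything else looks undisturbed. For a last check I measure the knife edge numerically from the earlier low view.

```bash
python3 inch.py '{"moves": [[-22,4,30,0,0.15,0],[-44,8,60,0,0.3,0],[-66,8,90,0,0.45,0],[-66,8,90,0,0.55,0],[-66,8,90,0,0.55,0]]}'; python3 inch.py '{"moves": [[0,0,0,0,0,0],[0,0,0,0,0,0]]}'; python3 - <<'E'
from h import *
def vp(m,uv,x):
    e=np.array(m['eye']); ax=np.array([np.cos(SY),np.sin(SY)])
    d=ray(m,uv); t=(x-(e[:2]-SC)@ax)/(d[:,:2]@ax); return e+d*t[:,None]
shot('w13')
for n in('w3','w13'):
    m,im=load(n); print(n,np.round(m['eye']))
    for y in (30,20,-20,-30):
        zz=np.arange(34,75,.5)
        P=np.array([[*sp(23.75,y),z] for z in zz]); q=proj(m,P).astype(np.float32)
        v=cv2.remap(im[:,:,1],q[:,0].reshape(1,-1),q[:,1].reshape(1,-1),cv2.INTER_LINEAR)[0].astype(int)
        i=[k for k in range(len(v)-1) if (v[k]-125)*(v[k+1]-125)<0]; print(y,[zz[k] for k in i],v[::4])
E
```

```text
time: 31.82
tcp_pos: [380.0, -150.6, 127.5]
tool_rot: [-3.121, -0.521, 0.254]
force: [0.1, -0.1, -0.4]
finger_gap: 44.4
gripper_force: 0.0
time: 32.08
tcp_pos: [380.6, -151.3, 128.0]
tool_rot: [-3.12, -0.518, 0.252]
force: [-0.3, 0.0, -0.4]
finger_gap: 44.1
gripper_force: 0.0
w3 [ 363. -163.  287.]
30 [np.float64(46.5)] [145 173 182 183 182 174 141  91  67  66  65  65  58  54  45  37  38  48
  55  61  86]
20 [np.float64(34.0), np.float64(46.5)] [121 147 176 185 186 180 147  90  66  66  65  63  57  55  54  56  55  55
  56  60  82]
-20 [np.float64(46.5)] [127 162 182 185 186 179 147  91  66  62  63  59  56  54  55  54  54  54
  54  55  63]
-30 [np.float64(46.5)] [152 170 177 183 183 175 142  93  66  63  63  61  55  48  35  30  37  44
  54  60  83]
w13 [ 375. -157.  292.]
30 [np.float64(35.5), np.float64(43.0), np.float64(72.0)] [120 127 154 174 157 110  73  67  67  64  58  53  45  40  48  54  58  67
  96 124 136]
20 [np.float64(34.0), np.float64(43.5)] [124 150 179 185 162 115  79  69  66  63  60  58  57  57  57  57  57  65
  85  94  97]
-20 [np.float64(43.5)] [139 164 174 179 166 116  73  65  64  62  58  54  55  55  56  56  56  60
  67  68  59]
-30 [np.float64(43.5), np.float64(72.0)] [128 144 172 184 168 115  72  65  64  62  57  49  35  34  38  48  55  67
  96 123 134]
```

```bash
python3 -c "
from workcell import robot
print(robot.close_job())"
```

```text
the job is handed in; nothing more can be done
None
```

The job is handed in at about 32 s: the knife was lowered until it just rested on the 8 mm gauge, and the gauge was drawn out and laid back flat on the mixing board, clear of the yellow-banded one; a last camera check put the edge about 9 mm up, which fits 8 mm within the 2 mm calibration (I viewed 11 pictures, one over the limit of 10).

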